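# Load a label roll onto the unwinder's keyed spindle

## Robot

A 7-joint arm with a two-finger parallel gripper is mounted at the origin on the work surface; the furniture and walls round the work are solid. World frame = base frame: x ahead of the robot, y to its left, z up, the work surface at z = 0. Lengths are in m, angles in rad, forces in N, time in s.
With the tool pointing down it reaches from about 0.4 to 0.85 m from the base axis. Payload 10.4 kg.
Tool frame: the origin (TCP) lies midway between the tips of the shut fingers; the grasp point (between the pads) lies 19 mm behind it (manip.grasp_offset is the distance from the TCP to the grasp point, in m); z points along the fingers, y is the line along which they close (so a half turn about z gives the same grasp; the last joint's range is limited). The gripper opens to 85 mm and grips with 20 to 120 N. Pads are 22 mm wide; open, the fingers measure 114 mm over their backs; the gripper's body (76 mm by 85 mm) begins 54 mm behind the grasp point. The pads swing forward as they close: fully open they stand 13 mm farther back than shut.
Start: joints at [-1.275, 0.332, -0.065, 1.46, 0.022, 1.35, -0.088], TCP at [0.196, 0.594, 0.231] pointing down, gripper open.
Joint ranges: [-2.6, 2.6], [-0.5, 2.12], [-1.47, 1.34], [0.16, 2.42], [-1.27, 4.41], [0.06, 2.06], [-2.6, 2.6]. Speed limits (rad/s): [2.22, 2.22, 2.79, 2.79, 3.14, 3.14, 3.14].

## Interface

Orientations are given as a unit quaternion [x, y, z, w].
In Python, from workcell import manip gives the robot as it stands.
- The arm moves only by the shell command python3 jog.py 'ROWS' [FORCE]. ROWS is rows parted by semicolons, their numbers by spaces, 1 to 20 of them, each of 7 numbers: a rotation vector rx, ry, rz in rad, then dx, dy, dz in m, then the opening from 0.0 (shut) to 1.0 (fully open); each row is the pose to reach, as a shift and turn from the pose commanded when the command began, along the tool's axes at that moment; what a row does not reach only later rows make up. A row lasts 1/8 s, in which the tool goes at most 0.0625 m and 0.188 rad, less where a joint would pass 70% of its speed; a pose out of reach is approached as far as the arm can. The fingers move at their own pace and stop on an object; FORCE is the grip in N (left out, the last holds). Time passes only in rows, so rows that do not move let the fingers close. It prints the time, the measured TCP pose, the force, the opening and the grip force at its end.
- manip.get_obs(): the state, without advancing time (a new reading comes with each control period).
- manip.camera(name): name is "scene" or "top" or "wrist"; returns the picture (384x512x3 uint8, blue, green, red); there is no depth.
- manip.calibration(name): a dict with "fx", "fy", "cx", "cy" (pixels), "k1" (the pictures are not rectified: a ray, as slopes to the right and down, at radius r is drawn at 1 + k1 r^2 times it, then the intrinsics apply), "world_from_camera" (4x4, takes a point from camera to world coordinates); the wrist camera has in their place "tool_from_camera" (4x4, takes a point from camera to tool coordinates, whose origin is the TCP and whose axes are the flange's). Camera axes: x right, y up, looking along -z (the intrinsics and any distortion apply to the point x, -y, -z); pixel columns grow to the right and rows downward; lengths in m; the calibration is good to about 2 mm. A picture is of the moment at which its call begins: read the wrist's pose just before it. calibration takes no time and is no camera call.
- manip.hand_in(): hands the job in; it is judged then, once.
The state is a dict: "clock": time; "joint_pos": joint angles; "joint_velocities": joint speeds; "tau": joint torques, N m; "position": TCP position; "ee_rot": TCP orientation; "ft_force": force on the tool from outside, world axes, zero at the start; "torque": the same for the moment, N m; "grip_width": opening from 0.0 (shut) to 1.0 (fully open); "grasp_force": force on a finger pad.
Only numpy, scipy, OpenCV 4.12 (cv2) and the standard library are available. Lean on these libraries where they do the work, as an engineer would, in place of code of your own. Each camera call takes 0.05 s, during which the arm holds its last target. There are 200 camera calls.

## Task

Load the label unwinder: set the roll of labels, broad blue flange down as it stands, on the upright spindle and turn it by feel until it drops over the drive pins and lies fully home, flat on the metal platter. Let go of it, then slip the orange hold-down collar over the spindle, broad side down, until it rests flat on top of the roll's core. Press lightly, never force the roll onto the pins, and leave the mug and the stapler where they are.

Things in the scene. Friction and masses are not known exactly. Their poses are not given: they have to be found in the camera images.
- label_roll: roll of white labels, 100 mm across, on a blue core, 80 mm tall, 0.3 to 0.55 kg, upright on the desk. Origin: centre of its underside, z up. Bottom to top: blue flange 106 mm across to 14 mm, paper to 56 mm, bare blue neck 43 mm across from 56 to 80 mm (grip it there from above). A 27 mm bore runs through. Three radial slots in the underside, not to be seen from outside, fit the drive pins.
- roll_top (a point): centre of the top of the roll's neck, 80 mm above its underside, where the collar comes to rest. The slots in the underside are 15 mm wide and 12 mm deep, at 0, 120 and 240 degrees about z from the roll body's x axis, between 22 and 46 mm from its centre
- collar: orange hold-down collar lying on the desk, broad side down, 0.08 to 0.17 kg. Origin: centre of its underside, z up. A disc 66 mm across and 7 mm thick carries a knurled grip 42 mm across that reaches to 30 mm above the underside; a 27 mm bore runs through
- unwinder: label unwinder fixed to the desk: grey housing 150 mm deep (x), 212 mm wide (y), 40 mm high. Origin: on the desk under the spindle's axis. Its -x face carries the dial (12 mm proud); towards its -y end, 94 to 123 mm from the axis, stand two guide rollers and an aluminium peel plate, up to 107 mm above the desk
- spindle_foot (a point): foot of the steel spindle, on its axis, level with the platter's top face, 48 mm above the desk. Spindle: 24 mm across, 108 mm tall, the last 14 mm tapering to 12 mm. Platter: 124 mm across, with three round brass drive pins 9 mm thick and 9 mm tall, 34 mm from the axis, 120 degrees apart. A brake of 1 N m holds it at an angle that is not told
- spindle_tip (a point): centre of the spindle's top end. If the roll's slots miss the pins the roll stops 9 mm above the platter; turned under a light press of 5 to 10 N (120 degrees at most, the platter standing still), it drops when the slots, with about 5 degrees of play each way, meet the pins. Once caught, the platter turns with it. When home, its neck ends 28 mm below the tip
- mug: grey-green mug on a wooden coaster at the front right, 86 mm wide, 96 mm tall; a bystander. Origin: centre of its underside
- stapler: black stapler, 125 x 34 x 38 mm, lying near the front of the desk; a bystander. Origin: centre of its underside

How it is judged:
On the way, in this order (a step that is already met when the one before it is completed fails the run):
1. the roll is home on the spindle, its slots over the drive pins, and let go (horizontal distance between label_roll and spindle_foot below 0.004 m and z of label_roll in the frame of spindle_foot below 0.003 m and angle between label_roll's own z axis and vertical below 0.04 rad and contact force between the fingers and label_roll below 0.3 N and linear speed of label_roll below 0.01 m/s), for 0.2 s.
2. the collar rests on the roll's neck over the spindle (horizontal distance between each of collar, label_roll and spindle_foot below 0.004 m and z of collar in the frame of roll_top between -0.003 and 0.003 m and angle between each of collar, label_roll's own z axis and vertical below 0.04 rad and z of label_roll in the frame of spindle_foot below 0.003 m), for 0.2 s.
At the end, for the whole second after the job is handed in: The roll lies flat on the platter over the drive pins (underside within 3 mm of the platter's top, axis within 4 mm of the spindle's, tilt under 0.04 rad) and the collar lies flat on its neck round the spindle (within 3 mm in height, 4 mm in axis, tilt under 0.04 rad); both are released and at rest (all of step 2 and contact force between the fingers and label_roll below 0.3 N and linear speed of each of label_roll, collar below 0.01 m/s and contact force between the fingers and collar below 0.3 N); the robot touches nothing.
It fails at once if the roll is forced onto the unwinder with more than 120 N (contact force between label_roll and unwinder above 120 N).
It fails at once if the mug is shifted by more than 25 mm or tipped (distance of mug from where it was at the start of the episode above 0.025 m or angle between mug's own z axis and vertical above 0.3 rad).
It fails at once if the stapler is shifted by more than 25 mm (distance of stapler from where it was at the start of the episode above 0.025 m).
It also fails if it takes over 64 s, if anything falls off the work surface, if the arm or the gripper's body presses on something with over 40 N, if the wrist force passes 120 N, or if a joint passes its speed limit or range.

## Working session

There is one attempt and no reset: what is moved stays moved. The work goes in short steps, Python scripts to look and compute and a shell command to move; the robot and the scene stay as the last step left them, time stands still between calls to the robot, and variables do not carry over. Pictures are saved under pics/ and viewed, at most 10 in all, crops included, and the job is handed in when it is done.

```bash
ls; mkdir -p pics
python3 - <<'E'
from workcell import manip
import cv2
for n in("scene","top"):
    cv2.imwrite(f"pics/{n}0.png",manip.camera(n)); c=manip.calibration(n); print(n,c)
print(manip.calibration("wrist")); o=manip.get_obs(); print(o, manip.grasp_offset)
E
```

```text
jog.py
pics
workcell.py
scene {'fx': 369.71907100559844, 'fy': 369.71907100559844, 'cx': 257.02735857757483, 'cy': 190.41425018139077, 'k1': -0.09128982585995964, 'world_from_camera': array([[ 0.75720475,  0.29205994, -0.58424478,  0.00874637],
       [-0.65292489,  0.36332208, -0.66459473, -0.65807636],
       [ 0.01816753,  0.88470225,  0.4658024 ,  0.52503453],
       [ 0.        ,  0.        ,  0.        ,  1.        ]])}
top {'fx': 351.33864590607266, 'fy': 351.33864590607266, 'cx': 255.65537355874898, 'cy': 188.1107127724628, 'k1': -0.056466465293989236, 'world_from_camera': array([[ 0.02306354,  0.99062971, -0.13461371,  0.392736  ],
       [-0.99958467,  0.02517734,  0.01402133, -0.068766  ],
       [ 0.01727916,  0.13423442,  0.99079895,  0.99049298],
       [ 0.        ,  0.        ,  0.        ,  1.        ]])}
{'fx': 334.95701893062454, 'fy': 334.95701893062454, 'cx': 252.81109274743935, 'cy': 187.80379898774365, 'k1': -0.010488248569805899, 'tool_from_camera': array([[ 5.58931857e-04,  9.58670730e-01,  2.84517343e-01,
         7.30857609e-02],
       [ 9.99999750e-01, -6
[... 256 characters left out ...]
: array([-1.27457353,  0.33279615, -0.06467932,  1.46085893,  0.0216033 ,
        1.34988957, -0.08851075]), 'joint_velocities': array([ 0.00021486, -0.00170792, -0.00015988, -0.00225657, -0.00189385,
        0.00017889, -0.00020685]), 'tau': array([ 1.92787244e-03, -6.26738548e+01,  4.95428732e-02, -3.92431247e+01,
        1.63688406e-02,  6.95303577e-03, -8.61672504e-06]), 'position': array([0.19581679, 0.59318211, 0.2306025 ]), 'ee_rot': array([ 1.58742162e-01,  9.87319873e-01, -6.24775915e-04, -6.66554092e-05]), 'ft_force': array([ 0.36705897, -0.35550674,  0.0079669 ]), 'torque': array([-0.01221647,  0.01926485,  0.06361012]), 'grasp_force': 0.0, 'grip_width': 0.9997759655871012} 0.0187
```

Run:
```python
import cv2
cv2.imwrite("pics/top0b.png",cv2.resize(cv2.imread("pics/top0.png"),(800,600),interpolation=cv2.INTER_CUBIC))
```

```text
(no output)
```

View pics/top0b.png

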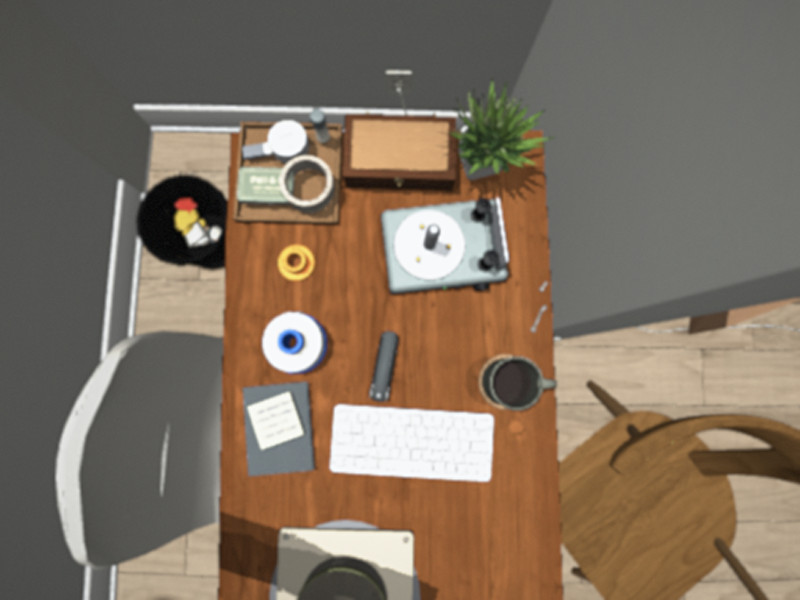

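View pics/scene0.png

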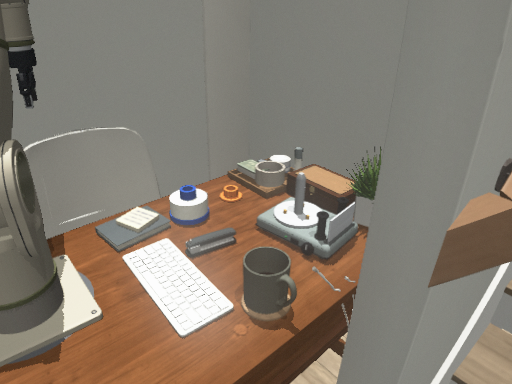

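Run:
```python
import cv2,numpy as np
im=cv2.imread("pics/top0.png")
def crop(x,y,w=50,s=8): return cv2.resize(im[y:y+w,x:x+w],None,fx=s,fy=s,interpolation=cv2.INTER_CUBIC)
a=np.hstack([crop(250,130),crop(162,193)]); b=np.hstack([crop(165,142,50,4),crop(225,205,50,4), crop(300,220,50,4),crop(110,240,50,4)])
cv2.imwrite("pics/c1.png",np.vstack([a,b]))
```

```text
(no output)
```

View pics/c1.png

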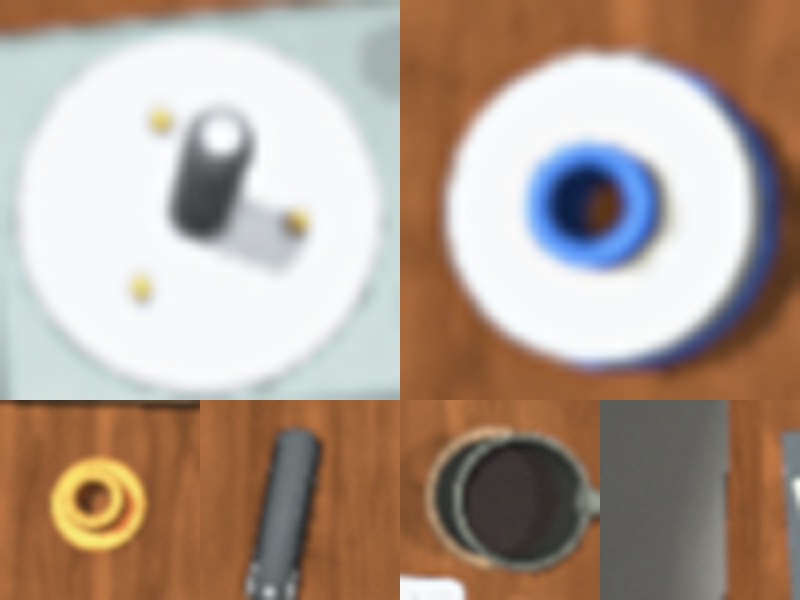

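```bash
cat > h.py <<'E'
import numpy as np,cv2
from workcell import manip
from scipy.spatial.transform import Rotation as R
def ray(name,uv,obs=None):
    c=manip.calibration(name)
    K=np.array([[c['fx'],0,c['cx']],[0,c['fy'],c['cy']],[0,0,1]])
    x,y=cv2.undistortPoints(np.array([[uv]],float),K,np.array([c['k1'],0,0,0]))[0,0]
    if name=="wrist":
        T=np.eye(4);T[:3,:3]=R.from_quat(obs['ee_rot']).as_matrix();T[:3,3]=obs['position'];T=T@c['tool_from_camera']
    else: T=c['world_from_camera']
    return T[:3,3],T[:3,:3]@np.array([x,-y,-1])
def pix(name,uv,z,obs=None):
    o,d=ray(name,uv,obs); return o+d*(z-o[2])/d[2]
def totool(p,obs=None):
    "world shift p -> tool axes"
    o=obs or manip.get_obs(); return R.from_quat(o['ee_rot']).inv().apply(p)
E
python3 - <<'E'
from h import *
np.set_printoptions(precision=4,suppress=True)
def P(x,y,s,px,py,z): return pix("top",(x+(px+.5)/s-.5,y+(py+.5)/s-.5),z)
print("tip",P(250,130,8,221,134,.156))
print("platter",P(250,130,8,199,212,.048), "edges",P(250,130,8,18,212,.048),P(250,130,8,381,212,.048))
pins=np.array([P(250,130,8,*q,.057) for q in((160,121),(297,220),(141,289))]);print("pins",pins,pins.mean(0))
d=pins-pins.mean(0);print(np.linalg.norm(d[:,:2],axis=1),np.degrees(np.arctan2(d[:,1],d[:,0])))
print("neck",P(162,193,8,194,205,.08),"paper",P(162,193,8,200,208,.056),P(162,193,8,45,208,.056),P(162,193,8,355,208,.056))
print("collar disc",P(165,142,4,98,105,.007),"top",P(165,142,4,94,97,.03), "edges",P(165,142,4,52,105,.007),P(165,142,4,145,105,.007))
E
```

```text
tip [ 0.6104 -0.1308  0.156 ]
platter [ 0.6109 -0.1316  0.048 ] edges [ 0.6092 -0.0695  0.048 ] [ 0.6126 -0.1943  0.048 ]
pins [[ 0.6402 -0.1172  0.057 ]
 [ 0.6069 -0.1644  0.057 ]
 [ 0.5816 -0.1118  0.057 ]] [ 0.6096 -0.1311  0.057 ]
[0.0336 0.0334 0.034 ] [ 24.4664 -94.5468 145.323 ]
neck [0.4335 0.0969 0.08  ] paper [0.4336 0.0993 0.056 ] [0.4322 0.1507 0.056 ] [0.4349 0.0479 0.056 ]
collar disc [0.5796 0.1079 0.007 ] top [0.5808 0.1068 0.03  ] edges [0.5788 0.1406 0.007 ] [0.5805 0.0744 0.007 ]
```

```bash
python3 jog.py "0 0 0 -0.381 -0.396 0 1;0 0 0 -0.381 -0.396 0 1;0 0 0 -0.381 -0.396 0 1;0 0 0 -0.381 -0.396 0 1;0 0 0 -0.381 -0.396 0 1;0 0 0 -0.381 -0.396 0 1;0 0 0 -0.381 -0.396 0 1;0 0 0 -0.381 -0.396 0 1;0 0 0 -0.381 -0.396 0 1;0 0 0 -0.381 -0.396 0 1;0 0 0 -0.381 -0.396 0 1;0 0 0 -0.381 -0.396 0 1;0 0 0 -0.381 -0.396 0 1" 60
python3 - <<'E'
from h import *
o=manip.get_obs();cv2.imwrite("pics/w1.png",manip.camera("wrist"));print(o['position'],o['ee_rot'],o['joint_pos'])
E
```

```text
clock: 1.72
position: [0.4332, 0.0989, 0.2312]
ee_rot: [0.158, 0.987, -0.0, -0.0]
ft_force: [-0.3, -0.1, -0.3]
grip_width: 1.001
grasp_force: 0.0
[0.43324837 0.09894842 0.23121824] [ 1.57841892e-01  9.87464394e-01 -3.48732195e-05 -8.11172458e-05] [-0.74243526 -0.09652444  0.39387396  1.92762259  0.03833788  1.30350738
  0.89343793]
```

View pics/w1.png

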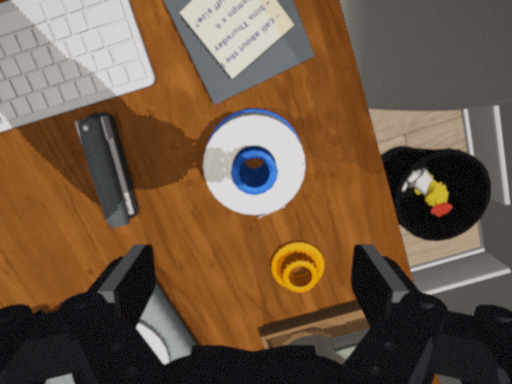

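Run:
```python
from h import *
o=manip.get_obs();np.set_printoptions(precision=4,suppress=True)
im=cv2.imread("pics/w1.png");hsv=cv2.cvtColor(im,cv2.COLOR_BGR2HSV)
m=cv2.inRange(hsv,(100,120,60),(130,255,255));m[:140]=0;m[205:]=0;m[:,:225]=0;m[:,285:]=0
c=max(cv2.findContours(m,cv2.RETR_EXTERNAL,2)[0],key=cv2.contourArea);print(cv2.minEnclosingCircle(c))
m2=cv2.inRange(hsv,(12,150,100),(32,255,255));m2[:230]=0;m2[310:]=0;m2[:,:260]=0;m2[:,340:]=0
c2=max(cv2.findContours(m2,cv2.RETR_EXTERNAL,2)[0],key=cv2.contourArea);print(cv2.minEnclosingCircle(c2))
print("neck",pix("wrist",(254,171),.08,o),"paper",pix("wrist",(254.5,163),.056,o))
print("collar",pix("wrist",cv2.minEnclosingCircle(c2)[0],.007,o),pix("wrist",(300,277),.03,o))
p=pix("wrist",(254,171),.08,o);print(totool(p-o['position']))
```

```text
((253.7632598876953, 169.89881896972656), 23.587242126464844)
((299.5, 269.5), 55.861534118652344)
neck [0.4317 0.1    0.08  ] paper [0.4299 0.1012 0.056 ]
collar [0.5843 0.1092 0.007 ] [0.5801 0.1079 0.03  ]
[0.0019 0.0007 0.1513]
```

```bash
python3 jog.py "0 0 0 0.001 0 0.06 1;0 0 0 0.001 0 0.12 1;0 0 0 0.001 0 0.16 1;0 0 0 0.001 0 0.176 1;0 0 0 0.001 0 0.176 1" 60
python3 jog.py "0 0 0 0 0 0 0;0 0 0 0 0 0 0;0 0 0 0 0 0 0;0 0 0 0 0 0 0;0 0 0 0 0 0 0;0 0 0 0 0 0 0;0 0 0 0 0 0 0;0 0 0 0 0 0 0" 60
```

```text
clock: 2.4
position: [0.4318, 0.0983, 0.0544]
ee_rot: [0.158, 0.987, -0.001, -0.001]
ft_force: [0.5, 0.2, 0.8]
grip_width: 1.0
grasp_force: 0.0
clock: 3.4
position: [0.4334, 0.0989, 0.0566]
ee_rot: [0.159, 0.987, 0.001, 0.001]
ft_force: [-3.4, 0.2, 11.6]
grip_width: 0.486
grasp_force: 59.8
```

```bash
python3 jog.py "0 0 0 0 0 -0.03 0;0 0 0 0 0 -0.08 0;0 0 0 0 0 -0.13 0;0 0 0 0 0 -0.17 0;0 0 0 0 0 -0.185 0;0 0 0 0 0 -0.185 0"
python3 - <<'E'
from h import *
o=manip.get_obs();print(o['position'],o['ft_force'],o['torque'],totool(np.array([.6105,-.131,.24])-o['position']))
cv2.imwrite("pics/w2.png",manip.camera("wrist"))
E
```

```text
clock: 4.15
position: [0.4326, 0.0984, 0.24]
ee_rot: [0.159, 0.987, 0.0, 0.0]
ft_force: [0.3, 0.5, -4.5]
grip_width: 0.479
grasp_force: 62.6
[0.43263948 0.09843223 0.24003202] [ 0.3248747   0.54079779 -4.52087508] [ 0.05004848 -0.02544711  0.047295  ] [-2.40793117e-01 -1.62148662e-01  3.28295171e-08]
```

View pics/w2.png

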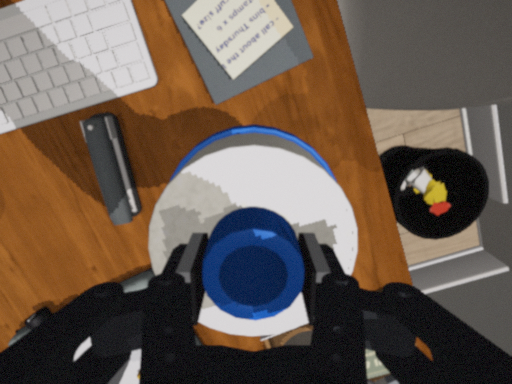

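```bash
python3 jog.py "0 0 0 -0.06 -0.04 0 0;0 0 0 -0.11 -0.075 0 0;0 0 0 -0.16 -0.108 0 0;0 0 0 -0.2 -0.135 0 0;0 0 0 -0.23 -0.155 0 0;0 0 0 -0.241 -0.162 0 0;0 0 0 -0.241 -0.162 0 0;0 0 0 -0.241 -0.162 0 0"
python3 - <<'E'
from h import *
np.set_printoptions(precision=4,suppress=True)
o=manip.get_obs();print(o['position'],o['ft_force'],o['joint_pos'])
from copy import deepcopy
o2=dict(position=np.zeros(3),ee_rot=np.array([0,0,0,1.]))
for uv,z in (((253,262),-.024),((203,262),-.024),((304,262),-.024),((253,238),0),((149,238),0),((357,238),0)): print(uv,pix("wrist",uv,z,o2))
im=[manip.camera("wrist"),manip.camera("top"),manip.camera("scene")]
t=cv2.resize(im[1][110:210,215:315],(400,400),interpolation=cv2.INTER_CUBIC)
s=cv2.resize(im[2][110:260,240:390],(400,400),interpolation=cv2.INTER_CUBIC)
cv2.imwrite("pics/ts.png",np.hstack([t,s]));
E
```

```text
clock: 5.2
position: [0.6102, -0.1295, 0.2397]
ee_rot: [0.158, 0.987, 0.0, -0.001]
ft_force: [-0.6, 0.5, -3.6]
grip_width: 0.484
grasp_force: 62.6
[ 0.6102 -0.1295  0.2397] [-0.5892  0.4761 -3.5936] [-0.3826  0.3739  0.6831  1.4833 -0.2383  1.3699  1.5678]
(253, 262) [ 0.0078 -0.0002 -0.024 ]
(203, 262) [ 0.0078 -0.0198 -0.024 ]
(304, 262) [ 0.0078  0.0198 -0.024 ]
(253, 238) [ 0.0069 -0.0002  0.    ]
(149, 238) [ 0.0068 -0.0483  0.    ]
(357, 238) [0.0069 0.0478 0.    ]
```

View pics/ts.png

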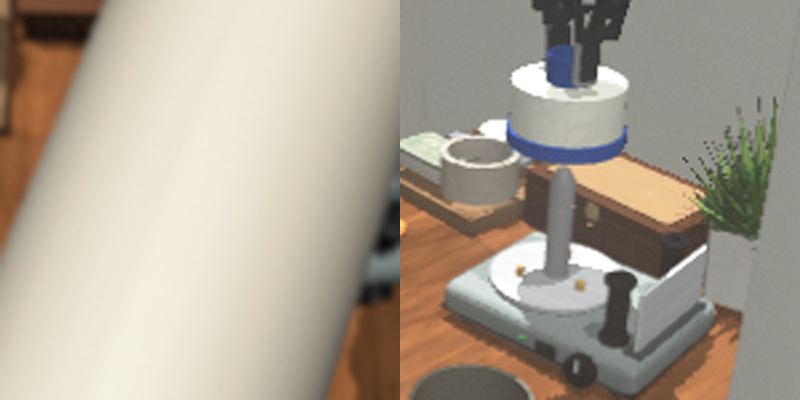

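```bash
cat >> h.py <<'E'
def proj(name,P):
    c=manip.calibration(name);T=np.linalg.inv(c['world_from_camera'])
    p=np.atleast_2d(P)@T[:3,:3].T+T[:3,3];x=p[:,0]/-p[:,2];y=-p[:,1]/-p[:,2];f=1+c['k1']*(x*x+y*y)
    return np.c_[c['fx']*x*f+c['cx'],c['fy']*y*f+c['cy']]
def circ(c,r,z):
    a=np.linspace(0,2*np.pi,180);return np.c_[c[0]+r*np.cos(a),c[1]+r*np.sin(a),0*a+z]
E
python3 - <<'E'
from h import *
np.set_printoptions(precision=1,suppress=True)
o=manip.get_obs();im=manip.camera("scene");hsv=cv2.cvtColor(im,cv2.COLOR_BGR2HSV)
u=o['position'][2]-.056
bl=cv2.inRange(hsv,(105,130,40),(130,255,255));bl[:145]=0;bl[175:]=0;bl[:,:270]=0;bl[:,340:]=0
ys,xs=np.nonzero(bl);print("flange obs cols",xs.min(),xs.max(),"lowest row",ys.max(), "rows at left/right edge",ys[xs<=xs.min()+1],ys[xs>=xs.max()-1])
q=proj("scene",np.r_[circ(o['position'],.053,u),circ(o['position'],.053,u+.014)]);print("pred",q.min(0),q.max(0))
q=proj("scene",circ(o['position'],.05,u+.056));print("paper top pred",q.min(0),q.max(0))
for r in (135,138,140,142):print("paper row",r,''.join('#' if v>120 and s<60 else '.' for v,s in zip(hsv[r,270:340,2],hsv[r,270:340,1])))
g0=cv2.imread("pics/scene0.png")
for r,im_ in ((185,im),(195,im),(205,im)):
    print(r,im_[r,290:318].mean(1).astype(int))
for z in(.06,.09,.12,.14):print(z,proj("scene",circ((.6105,-.131),.012,z)).min(0),proj("scene",circ((.6105,-.131),.012,z)).max(0))
print("1mm tool x:",proj("scene",o['position']+[-.00095,.00031,0])-proj("scene",o['position']),"1mm tool y:",proj("scene",o['position']+[.00031,.00095,0])-proj("scene",o['position']))
E
```

```text
flange obs cols 280 322 lowest row 166 rows at left/right edge [157 158 158 159] [162 163]
pred [279.1 148.1] [325.3 171.5]
paper top pred [281.5 132.1] [325.8 147.3]
paper row 135 #########################...........#.......##########################
paper row 138 #########################...................##########################
paper row 140 ##########################..........#......###########################
paper row 142 ##############################......##################################
185 [ 69  68  68  70  69  82 104 118 122 126 128 132 127 127 122  96  70  70
  70  78  84  81  89 100 105 104 105 105]
195 [ 90  75  69  70  79  99 116 123 126 128 127 127 125 120  96  73  71  71
  69  67  72  70  68  73  69  72  69  71]
205 [249 249 250 242 186 114 119 125 127 128 128 123 120 115 227 250 250 253
 254 254 254 254 254 254 255 246 163  96]
0.06 [293.6 205.7] [303.3 210.7]
0.09 [294.4 195.3] [304.2 200. ]
0.12 [295.2 184.5] [305.2 189. ]
0.14 [295.8 177.1] [305.9 181.5]
1mm tool x: [[-0.4  0. ]] 1mm tool y: [[-0.2 -0.1]]
```

```bash
python3 jog.py "0 0 0 -0.0005 -0.001 0.01 0;0 0 0 -0.0005 -0.001 0.02 0;0 0 0 -0.0005 -0.001 0.03 0;0 0 0 -0.0005 -0.001 0.04 0;0 0 0 -0.0005 -0.001 0.05 0;0 0 0 -0.0005 -0.001 0.06 0;0 0 0 -0.0005 -0.001 0.06 0"
```

```text
clock: 6.28
position: [0.6104, -0.1319, 0.1793]
ee_rot: [0.159, 0.987, -0.0, -0.001]
ft_force: [0.1, -0.4, -3.4]
grip_width: 0.48
grasp_force: 62.5
```

```bash
python3 jog.py "0 0 0 0 0 0.015 0;0 0 0 0 0 0.03 0;0 0 0 0 0 0.042 0;0 0 0 0 0 0.052 0;0 0 0 0 0 0.057 0;0 0 0 0 0 0.06 0;0 0 0 0 0 0.06 0"
```

```text
clock: 7.15
position: [0.6109, -0.1321, 0.1204]
ee_rot: [0.159, 0.987, 0.0, 0.0]
ft_force: [-0.6, -0.6, -3.6]
grip_width: 0.478
grasp_force: 62.5
```

```bash
python3 jog.py "0 0 0 0 0 0.002 0;0 0 0 0 0 0.004 0;0 0 0 0 0 0.004 0"; python3 jog.py "0 0 0 0 0 0.001 0;0 0 0 0 0 0.002 0;0 0 0 0 0 0.002 0"
```

```text
clock: 7.52
position: [0.6108, -0.132, 0.1161]
ee_rot: [0.159, 0.987, 0.0, -0.0]
ft_force: [0.8, 0.0, -3.4]
grip_width: 0.478
grasp_force: 62.5
clock: 7.9
position: [0.6108, -0.1321, 0.1142]
ee_rot: [0.159, 0.987, 0.0, -0.0]
ft_force: [-0.6, 0.9, -4.1]
grip_width: 0.482
grasp_force: 62.5
```

```bash
python3 jog.py "0 0 0 0 0 0.001 0;0 0 0 0 0 0.002 0;0 0 0 0 0 0.002 0"; python3 jog.py "0 0 0 0 0 0.001 0;0 0 0 0 0 0.002 0;0 0 0 0 0 0.002 0"
```

```text
clock: 8.28
position: [0.6113, -0.1323, 0.1137]
ee_rot: [0.159, 0.987, 0.0, 0.001]
ft_force: [-4.6, 0.7, 8.7]
grip_width: 0.482
grasp_force: 63.8
clock: 8.65
position: [0.6118, -0.1325, 0.1135]
ee_rot: [0.159, 0.987, 0.001, 0.001]
ft_force: [-9.3, 2.8, 23.3]
grip_width: 0.476
grasp_force: 65.3
```

```bash
python3 jog.py "0 0 0 0 0 -0.0015 0;0 0 0.07 0 0 -0.0015 0;0 0 0.14 0 0 -0.0015 0;0 0 0.21 0 0 -0.0015 0;0 0 0.28 0 0 -0.0015 0;0 0 0.28 0 0 -0.0015 0"; python3 -c "
from h import *;print(manip.get_obs()['torque'])"
```

```text
clock: 9.4
position: [0.6119, -0.1324, 0.1136]
ee_rot: [0.295, 0.955, 0.0, 0.001]
ft_force: [-2.6, 0.2, 10.5]
grip_width: 0.479
grasp_force: 63.7
[ 0.14071377  0.66278299 -0.11733593]
```

```bash
python3 jog.py "0 0 0.07 0 0 0 0;0 0 0.14 0 0 0 0;0 0 0.21 0 0 0 0;0 0 0.28 0 0 0 0;0 0 0.28 0 0 0 0"; python3 -c "
from h import *;print(manip.get_obs()['torque'])"
```

```text
clock: 10.02
position: [0.6118, -0.1323, 0.1133]
ee_rot: [0.426, 0.905, 0.0, 0.001]
ft_force: [-1.3, 0.6, 7.8]
grip_width: 0.481
grasp_force: 63.5
[ 0.08663338  0.48500584 -0.12968991]
```

```bash
python3 jog.py "0 0 0.07 0 0 0 0;0 0 0.14 0 0 0 0;0 0 0.21 0 0 0 0;0 0 0.28 0 0 0 0;0 0 0.28 0 0 0 0"; python3 -c "
from h import *;print(manip.get_obs()['torque'])"
```

```text
clock: 10.65
position: [0.6112, -0.1317, 0.1119]
ee_rot: [0.547, 0.837, 0.0, 0.0]
ft_force: [0.7, 1.3, -2.4]
grip_width: 0.48
grasp_force: 62.9
[ 0.31161742 -0.17486814  0.07959664]
```

```bash
python3 jog.py "0 0 0.07 0 0 0 0;0 0 0.14 0 0 0 0;0 0 0.21 0 0 0 0;0 0 0.28 0 0 0 0;0 0 0.28 0 0 0 0"; python3 -c "
from h import *;print(manip.get_obs()['torque'])"
```

```text
clock: 11.28
position: [0.6121, -0.1323, 0.1136]
ee_rot: [0.659, 0.753, 0.001, 0.001]
ft_force: [-1.2, 1.6, 10.4]
grip_width: 0.483
grasp_force: 63.7
[ 0.32062582  0.38076092 -0.08011881]
```

```bash
python3 jog.py "0 0 -0.07 0 0 0 0;0 0 -0.14 0 0 0 0;0 0 -0.21 0 0 0 0;0 0 -0.25 0 0 0 0;0 0 -0.25 0 0 0.0 0"; python3 -c "
from h import *;print(manip.get_obs()['torque'])"
```

```text
clock: 11.9
position: [0.6112, -0.1322, 0.1121]
ee_rot: [0.56, 0.829, 0.0, 0.0]
ft_force: [0.6, 1.1, -1.5]
grip_width: 0.482
grasp_force: 62.9
[ 0.36978587 -0.04794218  0.08451448]
```

Dropped in; lower 3 mm gently.

```bash
python3 jog.py "0 0 0 0 0 0.0015 0;0 0 0 0 0 0.003 0;0 0 0 0 0 0.003 0"; python3 -c "
from h import *;print(manip.get_obs()['torque'])"
```

```text
clock: 12.28
position: [0.6112, -0.1314, 0.1084]
ee_rot: [0.56, 0.829, 0.0, -0.0]
ft_force: [4.3, 3.1, -1.4]
grip_width: 0.483
grasp_force: 63.5
[ 0.78171234 -1.28606734  0.42418894]
```

```bash
python3 jog.py "0 0 0 0 0 0.0015 0;0 0 0 0 0 0.003 0;0 0 0 0 0 0.0035 0;0 0 0 0 0 0.0035 0"; python3 -c "
from h import *;print(manip.get_obs()['torque'])"
```

```text
clock: 12.78
position: [0.6113, -0.1318, 0.1056]
ee_rot: [0.56, 0.829, 0.0, 0.0]
ft_force: [3.5, 4.2, 4.1]
grip_width: 0.479
grasp_force: 64.5
[ 1.16677378 -0.97385688  0.63295598]
```

```bash
python3 jog.py "0 0 -0.02 0 0 0 0;0 0 -0.04 0 0 0.001 0;0 0 -0.04 0 0 0.002 0;0 0 -0.04 0 0 0.002 0"; python3 -c "
from h import *;print(manip.get_obs()['torque'])"
```

```text
clock: 13.28
position: [0.6107, -0.1319, 0.1047]
ee_rot: [0.544, 0.839, 0.001, -0.0]
ft_force: [-5.5, 6.5, 18.7]
grip_width: 0.483
grasp_force: 64.8
[1.48719914 1.00735715 0.08518998]
```

```bash
python3 jog.py "0 0 0 0 0 -0.002 0;0 0 0 0 0 -0.002 0;0 0 0 0 0 -0.002 0.7;0 0 0 0 0 -0.002 1;0 0 0 0 0 -0.002 1;0 0 0 0 0 -0.002 1"
python3 jog.py "0 0 0 0 0 -0.04 1;0 0 0 0 0 -0.09 1;0 0 0 0 0 -0.14 1;0 0 0 0 0 -0.15 1;0 0 0 0 0 -0.15 1;0 0 0 0 0 -0.15 1"
python3 - <<'E'
from h import *
np.set_printoptions(precision=4,suppress=True)
o=manip.get_obs();w=manip.camera("wrist");s=manip.camera("scene")
print(o['position'],o['ee_rot'],o['joint_pos'],o['ft_force'])
cv2.imwrite("pics/w3.png",np.hstack([cv2.resize(w,(400,300)),cv2.resize(s[135:285,230:380],(300,300),interpolation=cv2.INTER_CUBIC)]))
q=proj("scene",circ((.6105,-.131),.05,.104));print("paper top home",q.min(0),q.max(0)); q=proj("scene",circ((.6105,-.131),.05,.113));print("unhome",q.min(0),q.max(0))
q=proj("scene",circ((.6105,-.131),.0215,.128));print("neck top home",q.min(0),q.max(0))
print("1 world tool pose collar:",totool(np.array([.580,.1078,.2])-o['position']))
E
```

```text
clock: 14.02
position: [0.6108, -0.1323, 0.1052]
ee_rot: [0.543, 0.839, -0.0, -0.0]
ft_force: [-0.2, -0.2, 0.3]
grip_width: 1.001
grasp_force: 0.0
clock: 14.78
position: [0.6103, -0.1318, 0.2537]
ee_rot: [0.543, 0.84, -0.0, -0.001]
ft_force: [-0.3, -0.3, -0.7]
grip_width: 1.002
grasp_force: 0.0
[ 0.6103 -0.1318  0.2537] [ 0.5433  0.8395 -0.0005 -0.001 ] [-0.51    0.4182  0.8829  1.4658 -0.3229  1.4116  0.8042] [-0.2741 -0.2823 -0.7146]
paper top home [279.1814 183.3347] [320.4044 202.7595]
unhome [279.3525 180.1684] [320.7706 199.3609]
neck top home [291.4957 179.8111] [309.4336 187.8755]
1 world tool pose collar: [0.2309 0.0706 0.0538]
```

View pics/w3.png

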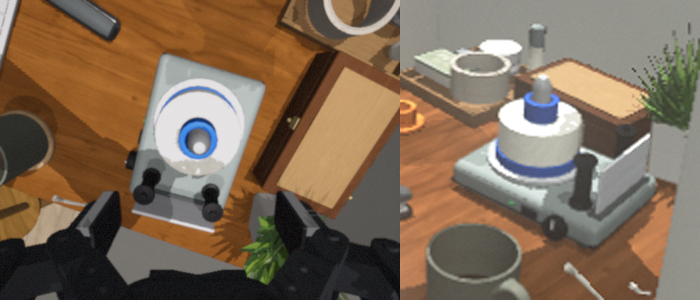

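```bash
python3 jog.py "0 0 -0.15 0.045 0.014 0 1;0 0 -0.3 0.095 0.029 0.01 1;0 0 -0.47 0.145 0.044 0.02 1;0 0 -0.63 0.19 0.058 0.03 1;0 0 -0.78 0.22 0.067 0.04 1;0 0 -0.83 0.231 0.0706 0.05 1;0 0 -0.83 0.231 0.0706 0.05 1;0 0 -0.83 0.231 0.0706 0.05 1"
python3 - <<'E'
from h import *
o=manip.get_obs();w=manip.camera("wrist");cv2.imwrite("pics/w4.png",w);print(o['position'],o['ee_rot'],o['joint_pos'])
np.save("o4.npy",np.r_[o['position'],o['ee_rot']])
E
```

```text
clock: 15.88
position: [0.5811, 0.1055, 0.2056]
ee_rot: [0.161, 0.987, -0.0, 0.0]
ft_force: [-0.6, -0.5, 0.3]
grip_width: 1.003
grasp_force: 0.0
[0.58109396 0.10546022 0.20555033] [ 1.60988082e-01  9.86956271e-01 -3.01677899e-04  2.57234133e-04] [-0.80017131  0.30825231  0.66686379  1.62381313 -0.19652305  1.27773696
  1.14817467]
```

View pics/w4.png

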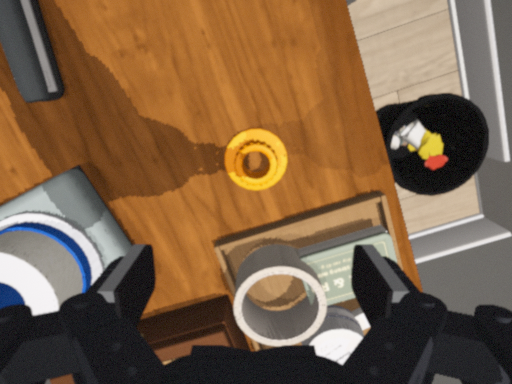

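Run:
```python
from h import *
np.set_printoptions(precision=4,suppress=True)
v=np.load("o4.npy");o=dict(position=v[:3],ee_rot=v[3:])
for uv,z in (((256,158.5),.007),((224,158.5),.007),((288,158.5),.007),((256,165),.03)):
    p=pix("wrist",uv,z,o);print(p,totool(p-[*v[:2],.012],o) )
print(totool(np.array([0,0,.012-v[2]]),o),proj("top",[[.7,.1,.07]]), pix("top",(195,116),.08))
```

```text
[0.5786 0.1092 0.007 ] [0.0036 0.0028 0.005 ]
[0.5681 0.0779 0.007 ] [ 0.0036 -0.0303  0.005 ]
[0.5891 0.1406 0.007 ] [0.0036 0.0358 0.005 ]
[0.5801 0.1085 0.03  ] [ 0.0019  0.0026 -0.018 ]
[0.0001 0.0001 0.1936] [[190.3447 120.0195]] [0.7082 0.0862 0.08  ]
```

```bash
python3 jog.py "0 0 0 0.0018 0.0025 0.055 1;0 0 0 0.0018 0.0025 0.11 1;0 0 0 0.0018 0.0025 0.155 1;0 0 0 0.0018 0.0025 0.18 1;0 0 0 0.0018 0.0025 0.193 1;0 0 0 0.0018 0.0025 0.193 1"
python3 jog.py "0 0 0 0 0 0 0;0 0 0 0 0 0 0;0 0 0 0 0 0 0;0 0 0 0 0 0 0;0 0 0 0 0 0 0;0 0 0 0 0 0 0;0 0 0 0 0 0 0" 40
```

```text
clock: 16.68
position: [0.5799, 0.1098, 0.0124]
ee_rot: [0.159, 0.987, -0.0, -0.0]
ft_force: [-0.4, 0.0, 0.4]
grip_width: 1.001
grasp_force: 0.0
clock: 17.55
position: [0.5803, 0.1107, 0.0136]
ee_rot: [0.159, 0.987, 0.001, 0.001]
ft_force: [-2.6, -0.8, 7.8]
grip_width: 0.477
grasp_force: 39.5
```

```bash
python3 jog.py "0 0 0 0 0 -0.03 0;0 0 0 0 0 -0.08 0;0 0 0 0 0 -0.13 0;0 0 0 0 0 -0.18 0;0 0 0 0 0 -0.2 0;0 0 0 0 0 -0.2 0"
python3 jog.py "0 0 0 -0.0175 -0.037 0 0;0 0 0 -0.042 -0.088 0 0;0 0 0 -0.0665 -0.14 0 0;0 0 0 -0.09 -0.19 0 0;0 0 0 -0.105 -0.22 0 0;0 0 0 -0.105 -0.22 0 0;0 0 0 -0.105 -0.22 0 0"
python3 - <<'E'
from h import *
np.set_printoptions(precision=4,suppress=True)
o=manip.get_obs();print(o['position'],totool(np.array([.6107,-.1317,.17])-o['position']))
s=manip.camera("scene");cv2.imwrite("pics/s5.png",cv2.resize(s[120:240,240:360],(600,600),interpolation=cv2.INTER_CUBIC))
for z in (o['position'][2]-.0125,o['position'][2]-.0055):
    q=proj("scene",circ(o['position'],.033,z));print("collar pred in crop",((np.r_[q.min(0),q.max(0)]-[240,120,240,120])*5))
q=proj("scene",circ((.6105,-.131),.0215,.128));print("neck",((np.r_[q.min(0),q.max(0)]-[240,120,240,120])*5))
E
```

```text
clock: 18.3
position: [0.5804, 0.1107, 0.2139]
ee_rot: [0.159, 0.987, 0.001, 0.001]
ft_force: [-1.1, -0.4, -2.2]
grip_width: 0.472
grasp_force: 41.0
clock: 19.18
position: [0.6101, -0.1304, 0.211]
ee_rot: [0.158, 0.987, 0.0, -0.001]
ft_force: [0.5, 1.1, -0.9]
grip_width: 0.478
grasp_force: 41.0
[ 0.6101 -0.1304  0.211 ] [-0.0011 -0.0011  0.041 ]
collar pred in crop [240.3069 156.179  383.1861 211.0756]
collar pred in crop [241.153  142.5082 384.5636 196.6333]
neck [257.4783 299.0556 347.1682 339.3775]
```

View pics/s5.png

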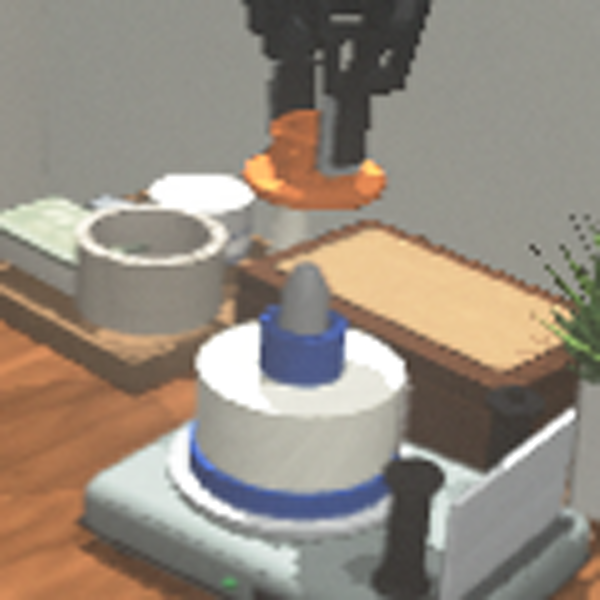

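```bash
python3 jog.py "0 0 0 -0.0003 -0.001 0.015 0;0 0 0 -0.0003 -0.001 0.03 0;0 0 0 -0.0003 -0.001 0.04 0;0 0 0 -0.0003 -0.001 0.05 0;0 0 0 -0.0003 -0.001 0.058 0;0 0 0 -0.0003 -0.001 0.062 0;0 0 0 -0.0003 -0.001 0.062 0"
```

```text
clock: 20.1
position: [0.6104, -0.1324, 0.1502]
ee_rot: [0.159, 0.987, -0.0, -0.0]
ft_force: [0.5, -0.6, -1.8]
grip_width: 0.477
grasp_force: 41.0
```

```bash
python3 jog.py "0 0 0 0 0 0.003 0;0 0 0 0 0 0.006 0;0 0 0 0 0 0.008 0;0 0 0 0 0 0.008 0"; python3 jog.py "0 0 0 0 0 0.001 0;0 0 0 0 0 0.002 0;0 0 0 0 0 0.002 0"
```

```text
clock: 20.6
position: [0.6104, -0.1323, 0.1421]
ee_rot: [0.159, 0.987, 0.0, -0.0]
ft_force: [0.3, 0.1, -0.9]
grip_width: 0.475
grasp_force: 41.0
clock: 20.98
position: [0.6107, -0.1325, 0.1416]
ee_rot: [0.159, 0.987, 0.0, 0.0]
ft_force: [-3.6, 0.6, 9.6]
grip_width: 0.472
grasp_force: 41.9
```

```bash
python3 jog.py "0 0 0 0 0 -0.001 0;0 0 0 0 0 -0.001 0.6;0 0 0 0 0 -0.001 1;0 0 0 0 0 -0.001 1;0 0 0 0 0 -0.001 1;0 0 0 0 0 -0.001 1"
python3 jog.py "0 0 0 0 0 -0.03 1;0 0 0 0 0 -0.08 1;0 0 0 0 0 -0.12 1;0 0 0 0 0 -0.12 1;0 0 0 0 0 -0.12 1"
python3 - <<'E'
from h import *
o=manip.get_obs();print(o['position'],o['ft_force'])
s=manip.camera("scene");cv2.imwrite("pics/s6.png",cv2.resize(s[120:240,240:360],(600,600),interpolation=cv2.INTER_CUBIC))
for r,z in ((.033,.128),(.033,.135),(.021,.158),(.05,.104)):
    q=proj("scene",circ((.6105,-.131),r,z));print(r,z,((np.r_[q.min(0),q.max(0)]-[240,120,240,120])*5))
E
```

```text
clock: 21.72
position: [0.6105, -0.1323, 0.1413]
ee_rot: [0.159, 0.987, 0.0, 0.0]
ft_force: [-0.5, -0.8, 0.2]
grip_width: 0.995
grasp_force: 0.0
clock: 22.35
position: [0.6103, -0.1322, 0.2607]
ee_rot: [0.159, 0.987, 0.0, -0.0]
ft_force: [-0.6, -0.5, -1.0]
grip_width: 1.001
grasp_force: 0.0
[ 0.61025243 -0.13220193  0.26065443] [-0.5934712  -0.46315741 -1.0113351 ]
0.033 0.128 [233.5515616  288.83909382 371.24644539 350.76660263]
0.033 0.135 [234.35785445 276.08993429 372.56020463 337.38086348]
0.021 0.158 [262.40175797 243.73905917 351.39904907 281.32930025]
0.05 0.104 [195.90708982 316.67365332 402.02197174 413.79742901]
```

View pics/s6.png

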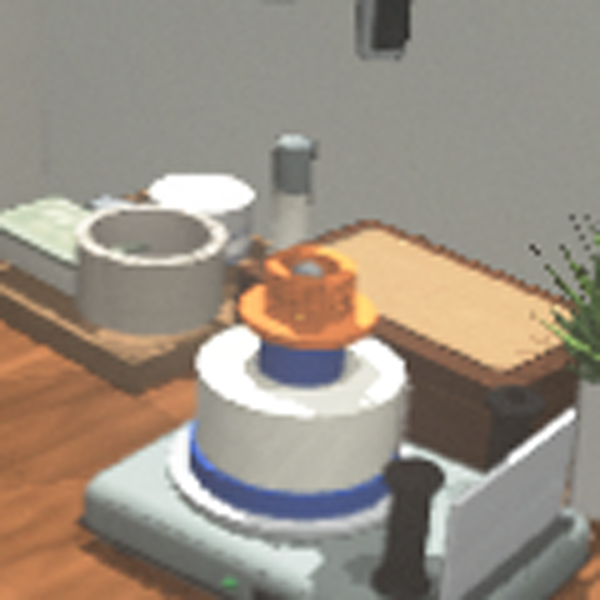

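The collar sits flat on the neck with the spindle tip showing in its bore. It spans columns 238–377 (predicted 234–372) and its lower edge is at row ~350 (predicted 351), so both parts are placed; handing in.

```bash
python3 -c "
from workcell import manip;print(manip.hand_in())"
```

```text
the job is handed in; nothing more can be done
None
```

The label roll is home on the drive pins, the collar rests flat on its neck around the spindle, both are released, and the job was handed in at about 22 s; no verdict was returned.

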